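# Rehang and latch the damp cupboard's door

## Robot

A 7-joint arm with a two-finger parallel gripper is mounted at the origin on the work surface. World frame = base frame: x ahead of the robot, y to its left, z up, the work surface at z = 0. Lengths are in m, angles in rad, forces in N, time in s.
With the tool pointing down it reaches from about 0.425 to 0.825 m from the base axis. Payload 3.6 kg.
Tool frame: the origin (TCP) lies on the centre line of the jaws, within the pads' length; the fingertips stand 19 mm ahead of it and the grasp point (between the pads) is the TCP; z points along the fingers, y is the line along which they close (so a half turn about z gives the same grasp; the last joint's range is limited). The gripper opens to 85 mm and grips with 20 to 120 N. Pads are 22 mm wide; open, the fingers measure 114 mm over their backs; the gripper's body (76 mm by 85 mm) begins 54 mm behind the grasp point. The pads swing forward as they close: fully open they stand 13 mm farther back than shut.
Start: joints at [1.319, 0.615, -0.013, 1.423, 0.008, 1.103, -0.04], TCP at [0.146, -0.633, 0.25] pointing down, gripper open.
Joint ranges: [-3.12, 3.12], [-0.3, 2.06], [-1.34, 1.32], [0.26, 2.42], [-1.36, 4.5], [0.01, 1.98], [-2.84, 2.84]. Speed limits (rad/s): [2.79, 2.79, 3.14, 3.14, 3.14, 3.14, 3.14].

## Interface

Orientations are given as [roll, pitch, yaw] about the fixed x, y, z axes, in that order (R = Rz(yaw) Ry(pitch) Rx(roll)).
In Python, from plant import robot, optics, job gives the robot as it stands. The module is installed in compiled form; this text tells all that it offers.
- The arm moves only by the shell command python3 -m jog 'ROWS'. ROWS is JSON, a list of rows, each a list of 7 numbers: the shift along the tool's x, y, z in units of 30 mm (1.0 is 30 mm), then the turn, a rotation vector about the tool's x, y, z in units of 6 degrees (1.0 is 6 degrees), then the gripper's target within -1 to 1 (shut at 1, half-way at 0, fully open at -1). In form: [[x, y, z, wx, wy, wz, jaw], ...]. A call has 1 to 5 rows; each row shifts and turns the commanded pose from where the row before left it, along the tool's axes as they then stand; what a row does not reach is not made up. A row lasts 1/10 s, in which the tool goes at most 50 mm and 8.59 degrees, less where a joint would pass 70% of its speed; a pose out of reach is approached as far as the arm can. A call is refused whole if a number of a shift passes 1 or a number of a turn 1, either way. A call with a gripper value outside its range is refused whole. The fingers move at their own pace and stop on an object; the grip force is fixed at half the most. Time passes only in rows, so rows that do not move let the fingers close. It gives the time, the measured TCP pose, the force, the opening and the grip force at its end, in the units of the state.
- robot.sense(): the state, without advancing time (a new reading comes with each control period).
- optics.capture(name): name is "scene" or "top" or "wrist"; returns a dict with "img" (420x560x3 uint8, red, green, blue), "depth" (420x560 float32, m along the optical axis (not along the pixel's ray), 0 where there is no reading), "camera_matrix" (3x3 intrinsics, pixels), "dist_coeffs" ([k1, k2, p1, p2, k3] as OpenCV has them; the pictures are not rectified), "view" (4x4, takes a point from world to camera coordinates). Camera axes: x right, y down, z forward; pixel columns grow to the right and rows downward; lengths in m; the calibration is good to about 2 mm. A picture is of the moment at which its call begins.
- job.close_job(): hands the job in; it is judged then, once.
The state is a dict: "time_s": time; "q": joint angles; "dq": joint speeds; "joint_efforts": joint torques, N m; "position": TCP position; "tool_rot": TCP orientation; "ft_force": force on the tool from outside, world axes, zero at the start; "moment": the same for the moment, N m; "width": finger opening in m; "finger_force": force on a finger pad.
Only numpy, scipy, OpenCV 4.12 (cv2) and the standard library are available. Lean on these libraries where they do the work, as an engineer would, in place of code of your own. Each camera call takes 0.05 s, during which the arm holds its last target. There are 200 camera calls.

## Task

Hang the lift-off door back on the small damp cupboard: take it by its handle out of the rack, lower both hinge knuckles together fully down onto the two hinge pins without dropping it, and swing it shut. Then slide the latch on the cupboard's top fully across so that its finger holds the door shut, and let go; if the latch is in the way at first, slide it back beforehand. Leave the jars, pot and other things where they are, and the board in the rack.

Things in the scene. Friction and masses are not known exactly. Their poses are not given: they have to be found in the camera images.
- cupboard: Fixed plywood cupboard, 160 mm deep (x), 350 wide (y), 205 high; its open front faces its own -x, roughly to the robot. Origin: centre of the underside. Front face at x -80; strips above and below the opening stand proud to x -87. Two upright hinge pins near its +y front edge share the vertical axis x -96, y 150; each is 8 in diameter, 28 long, the last 9 tapering to 3. Brackets 20 wide.
- seat_low (a point): Foot of the lower hinge pin, on top of its bracket, 50 mm above the table: the lower mouth of the lower knuckle comes to rest here. The pin rises 28 above it.
- seat_high (a point): Foot of the upper hinge pin, 160 mm above the table, straight above the lower one. The pin rises 28 above it; the bracket under it is 14 thick, so the lower knuckle has to be brought in sideways below that bracket and above the lower pin's tip: the door 30 to 70 above its hung height.
- door: Loose plywood door, 0.4 kg, panel 12 mm thick (x), 240 wide (y), 170 high, upright in the rack. Origin: centre of its underside, z up; knuckles off its +y edge. Hung and shut, its axes are parallel to the cupboard's, its underside 30 above the table, its centre at the cupboard's x -96, y 12. It opens clockwise seen from above, turns freely, stays where left; let go, it sags up to 7 at the free edge.
- knuckle_low (a point): Centre of the lower mouth of the lower knuckle: an upright steel tube 21 mm across, 25 long, open at both ends, with an 11 mm hole. In the door's frame at x 0, y 138, z 20.
- knuckle_high (a point): Centre of the lower mouth of the upper knuckle, the same tube 110 mm higher (door's frame x 0, y 138, z 130).
- door_handle (a point): Centre of the bar of the bow handle on the door's top edge: wooden bar 70 mm long along the door's y, 12 thick along its x, 16 high, its underside 34 above the panel. In the door's frame at x 0, y 0, z 212, over the centre of mass: best held here from above, gripped across the thickness.
- door_edge (a point): Middle of the door's free edge (door's frame x 0, y -120, z 85 mm). With the door shut it lies at about x -96 in the cupboard's frame.
- rack: Fixed wooden rack 150 mm (x) x 160 (y) x 52 high, origin: centre of the underside. Floor 12 thick, walls 40 high form five slots 15 wide, 27 apart, along its y. The door stands in the middle slot, jutting out at both ends; lift it straight up over 40 to free it. The rack is on the robot's left or right; on the other side is a white tool basket (200 x 150, tools up to 140 high).
- latch (a joint): Slide latch on the cupboard's top, in m: 0 fully back, 0.07 fully across at the end stop; grows to the cupboard's +y, stays where left (friction 1.5 N). Its 20 mm wide arm reaches forward 220 above the table; its finger hangs at the cupboard's x -113 to -105, 182 to 228 above the table, in front of the shut door. Above about 0.025 it blocks the shutting door, or a shut one from being lowered in.
- latch_top (a point): Centre of the top of the latch's black grip: 28 mm (cupboard's x) x 20 (its y) x 42 high, on a track 40 wide whose top is 219 above the table. At joint 0 it lies at the cupboard's x -60, y -145, 262 above the table.
- glaze_jar: Loose closed jar, 52 mm wide, 65 high, on the table between robot and cupboard. Leave alone. Origin under its centre.
- pot: Loose open pot, 72 mm wide, 65 high, on the table before the cupboard's hinge side. Leave alone. Origin under its centre.
- cutter: Loose steel ring, 80 mm wide, 30 high, on the table to the left of the cupboard. Leave alone. Origin under its centre.
- top_jar_a: One of two small jars on the rear of the cupboard's top, 44 mm wide, 55 high. Leave alone. Origin under its centre.
- top_jar_b: The other small jar on the cupboard's top, the same size. Leave alone.
- bat: Plain board 200 mm wide, 95 high, 12 thick, standing in the rack's slot 54 beside the door (rack's x 54). Its top is 107 above the table. Leave alone. Origin: centre of its underside.

How it is judged:
By the outcome, as a careful person would: the job done as asked, in the order asked, and still so for the second after the job is handed in, with the robot touching nothing.
It also fails if it takes over 72 s, if anything falls off the work surface, if the arm or the gripper's body presses on something with over 40 N, if the wrist force passes 120 N, or if a joint passes its speed limit or range.

## Working session

There is one attempt and no reset: what is moved stays moved. The work goes in short steps, Python scripts to look and compute and a shell command to move; the robot and the scene stay as the last step left them, time stands still between calls to the robot, and variables do not carry over. Pictures are saved under pics/ and viewed, at most 10 in all, crops included, and the job is handed in when it is done.

```bash
ls; mkdir -p pics
cat > h.py <<'E'
import numpy as np, cv2
from plant import robot, optics, job
def cap(n): return optics.capture(n)
def cloud(c):
    K=c["camera_matrix"];d=c["depth"];h,w=d.shape
    v,u=np.mgrid[0:h,0:w]
    p=cv2.undistortPoints(np.stack([u,v],-1).reshape(-1,1,2).astype(np.float64),K,np.array(c["dist_coeffs"])).reshape(h,w,2)
    P=np.dstack([p[...,0]*d,p[...,1]*d,d])
    T=np.linalg.inv(c["view"]); W=P@T[:3,:3].T+T[:3,3]
    W[d<=0]=np.nan
    return W
def save(c,n): cv2.imwrite("pics/"+n,c["img"][...,::-1])
E
python3 - <<'E'
from h import *
s=robot.sense();print(s)
for n in("scene","top"):
    c=cap(n);save(c,n+"0.png");np.savez(n+"0.npz",img=c["img"],W=cloud(c));print(n,np.linalg.inv(c["view"])[:3].round(2))
E
```

```text
pics
{'time_s': 0.0, 'q': array([ 1.31851294,  0.61590868, -0.01261619,  1.42495541,  0.00811197,
        1.10337838, -0.04040618]), 'dq': array([ 0.00054152, -0.00082731,  0.00052224,  0.00179208, -0.00163807,
       -0.00150794, -0.00034184]), 'joint_efforts': array([-3.86018482e-04, -4.69219029e+01,  2.59190993e-01, -1.71038800e+01,
        9.97556403e-03,  9.57171607e-03, -1.52747072e-05]), 'position': array([ 0.145357  , -0.63278484,  0.2491262 ]), 'tool_rot': array([-3.13899372e+00,  4.90745931e-05,  2.25849456e-01]), 'ft_force': array([ 0.01108361, -0.22957711, -0.00229349]), 'moment': array([ 0.0268735 , -0.0217412 ,  0.06594946]), 'finger_force': 0.0, 'width': 0.08523549781952845}
scene [[ 0.88  0.34 -0.33  0.88]
 [ 0.47 -0.64  0.6  -0.65]
 [-0.01 -0.69 -0.72  0.94]]
top [[ 0.01 -0.99  0.12  0.36]
 [-1.   -0.01  0.01  0.01]
 [-0.01 -0.12 -0.99  1.58]]
```

View pics/scene0.png

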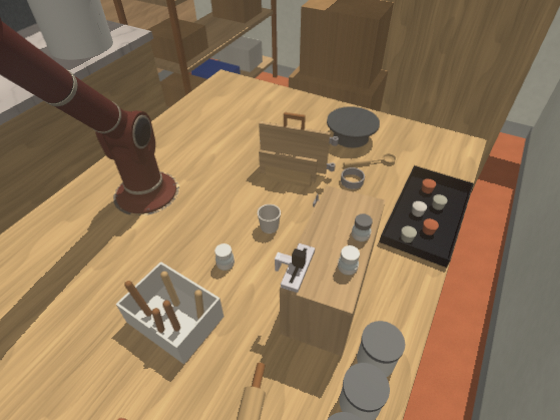

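View pics/top0.png

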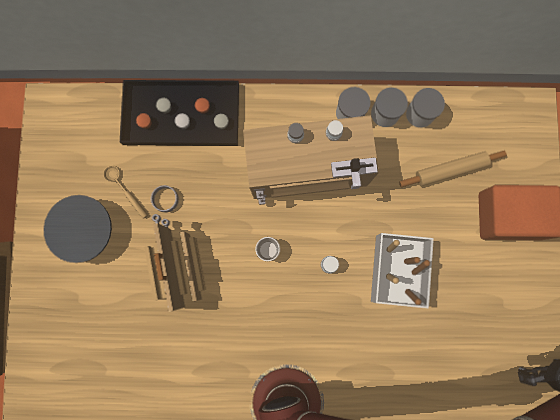

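The scene view shows the door in the rack (handle at 293,118, knuckles at about 333,140) and the latch grip at (298,258). In the top view the handle is at (158,265), knuckles at (155–165,220), cupboard front from (250,197) to (378,180), latch grip at (355,165). So the rack is on the robot's left. Next I'll get numbers from the depth.

Run:
```python
from h import *
T=np.load("top0.npz");S=np.load("scene0.npz")
def sel(W,b,z0,z1):
    m=(W[...,0]>b[0])&(W[...,0]<b[1])&(W[...,1]>b[2])&(W[...,1]<b[3])&(W[...,2]>z0)&(W[...,2]<z1)
    return m
def rect(name,b,z0,z1):
  for n,W in(("top",T["W"]),("scene",S["W"])):
    p=W[sel(W,b,z0,z1)]
    if len(p)<4: print(name,n,len(p));continue
    r=cv2.minAreaRect((p[:,:2]*1000).astype(np.float32))
    print(name,n,len(p),"zmed",p[:,2].mean().round(4),"mean",p[:,:2].mean(0).round(4),np.round(r[0],1),np.round(r[1],1),round(r[2],2))
cb=(0.55,1.0,-0.35,0.25)
rect("cup",cb,.195,.214)
rect("grip",cb,.245,.275)
rect("track",cb,.215,.228)
rb=(0.2,0.75,0.15,0.6)
rect("handle",rb,.21,.25)
rect("doortop",rb,.170,.195)
rect("rackall",rb,.045,.06)
rect("bat",rb,.098,.115)
W=T["W"];m=sel(W,rb,.215,.25);print(np.argwhere(m).min(0),np.argwhere(m).max(0))
p=S["W"][sel(S["W"],(0.4,.75,.3,.6),.02,.175)]
print("jar",end="");rect("jar",(.3,.62,-.25,.1),.04,.08)
rect("table",(.2,.5,-.1,.1),-.02,.02)
```

```text
cup top 6468 zmed 0.2038 mean [ 0.7    -0.0434] [687.4 -58.6] [195.2 352. ] 7.09
cup scene 6580 zmed 0.2052 mean [ 0.7104 -0.0753] [689.8 -59.7] [191.9 355.2] 7.17
grip top 476 zmed 0.2586 mean [ 0.7296 -0.0868] [ 728.4 -104.9] [212.   95.1] 61.75
grip scene 689 zmed 0.258 mean [ 0.7328 -0.101 ] [ 732.6 -108.5] [212.9  93.1] 62.08
track top 615 zmed 0.2199 mean [ 0.6601 -0.1606] [ 689.9 -111.3] [260.6 130.6] 72.68
track scene 865 zmed 0.2206 mean [ 0.6765 -0.1684] [ 707.8 -122.5] [247.1 115.4] 47.87
handle top 151 zmed 0.2298 mean [0.3862 0.3343] [387.  335.2] [69.5 13. ] 12.66
handle scene 141 zmed 0.2274 mean [0.3922 0.3333] [390.6 336.3] [68.9 18.5] 12.17
doortop top 375 zmed 0.1801 mean [0.3819 0.3342] [398.5 338.3] [263.9  14.4] 12.19
doortop scene 416 zmed 0.18 mean [0.3934 0.3334] [403.3 338.2] [267.   19.8] 12.31
rackall top 1070 zmed 0.0515 mean [0.3896 0.3335] [421.  368.5] [333.5 201.4] 41.11
rackall scene 411 zmed 0.0532 mean [0.4216 0.2867] [429.5 289.9] [258.9  69.9] 28.38
bat top 433 zmed 0.1057 mean [0.3895 0.2956] [394.  306.4] [236.1  57.2] 12.02
bat scene 551 zmed 0.1063 mean [0.3962 0.3059] [396.4 305.8] [239.8  65.9] 12.06
[253 155] [279 164]
jarjar top 564 zmed 0.0581 mean [ 0.4778 -0.0267] [488.6 -87.7] [427.2 250.6] 70.96
jar scene 552 zmed 0.0577 mean [ 0.4303 -0.0313] [426.1 -27.7] [248.1  70.7] 74.89
table top 6414 zmed -0.0004 mean [ 0.3452 -0.002 ] [350.   0.] [299.9 200. ] 0.0
table scene 4232 zmed 0.0006 mean [ 0.3511 -0.0059] [ 3.501e+02 -1.000e-01] [199.7 299.8] 90.0
```

```bash
cat >> h.py <<'E'
def rz(a): c,s=np.cos(a),np.sin(a); return np.array([[c,-s],[s,c]])
from scipy.spatial.transform import Rotation as Rn
def togo(p,yaw_deg,s=None):
    """shift & turn (move units) in current tool axes to reach tool-down pose"""
    s=s or robot.sense(); R=Rn.from_euler('xyz',s["tool_rot"]); G=Rn.from_euler('xyz',[np.pi,0,np.radians(yaw_deg)])
    d=R.inv().apply(np.array(p)-s["position"])/.03; w=(R.inv()*G).as_rotvec(degrees=True)/6
    print("t",round(s["time_s"],2),"pos",s["position"].round(4),"rpy",np.degrees(s["tool_rot"]).round(2),"F",s["ft_force"].round(1),"w",round(s["width"],4))
    print("shift",d.round(2),"turn",w.round(2))
E
python3 - <<'E'
from h import *
T=np.load("top0.npz");S=np.load("scene0.npz")
yaw=np.radians(7.1);o=np.array([.705,-.057])
for n,W in(("top",T["W"]),("scene",S["W"])):
    P=W.reshape(-1,3);P=P[~np.isnan(P[:,0])];q=(P[:,:2]-o)@rz(yaw);C=np.c_[q,P[:,2]]
    def box(nm,x0,x1,y0,y1,z0,z1):
        m=(C[:,0]>x0)&(C[:,0]<x1)&(C[:,1]>y0)&(C[:,1]<y1)&(C[:,2]>z0)&(C[:,2]<z1);p=C[m]
        if len(p)>2: print(n,nm,len(p),"lo",np.percentile(p,2,0).round(4),"hi",np.percentile(p,98,0).round(4),"mean",p.mean(0).round(4), "world",P[m].mean(0).round(3))
    box("top",-.1,.1,-.2,.2,.198,.21)
    box("topL",-.1,.1,.05,.15,.198,.21)
    box("grip",-.1,-.03,-.19,.0,.25,.27)
    box("arm",-.2,-.09,-.19,.05,.19,.235)
    box("pin",-.12,-.088,.12,.18,.165,.195)
    box("brk",-.13,-.088,.12,.18,.145,.165)
    box("jarpot",-.36,-.13,-.1,.2,.055,.075)
    box("pot",-.36,-.13,.02,.2,.055,.075)
E
```

```text
top top 6079 lo [-0.0809 -0.167   0.1988] hi [0.0751 0.1706 0.2089] mean [-0.0018  0.0156  0.2039] world [ 0.701 -0.042  0.204]
top topL 2042 lo [-0.081   0.0528  0.1988] hi [0.0742 0.148  0.2088] mean [-0.0047  0.1008  0.2039] world [0.688 0.042 0.204]
top grip 88 lo [-0.076  -0.1163  0.2528] hi [-0.0491 -0.0973  0.2657] mean [-0.0631 -0.1068  0.2597] world [ 0.656 -0.171  0.26 ]
top arm 99 lo [-0.1153 -0.1166  0.1942] hi [-0.0903 -0.0261  0.232 ] mean [-0.1044 -0.1039  0.2221] world [ 0.614 -0.173  0.222]
top pin 11 lo [-0.1024  0.1203  0.1701] hi [-0.0892  0.1545  0.1891] mean [-0.0978  0.1458  0.1802] world [0.59  0.076 0.18 ]
top brk 46 lo [-0.1077  0.1415  0.1478] hi [-0.0887  0.1607  0.164 ] mean [-0.0993  0.1508  0.1578] world [0.588 0.08  0.158]
top jarpot 324 lo [-0.3276 -0.0478  0.0558] hi [-0.2109  0.1824  0.0703] mean [-0.2831  0.0394  0.0637] world [ 0.419 -0.053  0.064]
top pot 122 lo [-0.277   0.1152  0.0555] hi [-0.2098  0.1842  0.0698] mean [-0.2417  0.1506  0.0628] world [0.447 0.063 0.063]
scene top 6374 lo [-0.0749 -0.1758  0.2021] hi [0.0783 0.1672 0.2082] mean 
[... 267 characters left out ...]
81 -0.1138  0.2598] world [ 0.661 -0.177  0.26 ]
scene arm 129 lo [-0.1116 -0.1216  0.1929] hi [-0.091  -0.1012  0.2297] mean [-0.1027 -0.1145  0.2202] world [ 0.617 -0.183  0.22 ]
scene pin 19 lo [-0.0985  0.1438  0.1664] hi [-0.0917  0.1507  0.1854] mean [-0.095   0.1461  0.1769] world [0.593 0.076 0.177]
scene brk 20 lo [-0.1036  0.136   0.1482] hi [-0.0926  0.1536  0.1631] mean [-0.0997  0.1421  0.1583] world [0.589 0.072 0.158]
scene jarpot 363 lo [-0.3236 -0.0538  0.0555] hi [-0.2069  0.1777  0.0681] mean [-0.2757  0.0436  0.0632] world [ 0.426 -0.048  0.063]
scene pot 157 lo [-0.2732  0.1104  0.0553] hi [-0.2052  0.1794  0.0674] mean [-0.2403  0.1461  0.0618] world [0.448 0.058 0.062]
```

```bash
python3 -c "
from h import *
togo((.658,-.174,.31),7.1)"
```

```text
t 0.1 pos [ 0.1454 -0.6328  0.2492] rpy [-179.86    0.     12.94] F [-0.2 -0.7 -0.4] w 0.0851
shift [ 20.08 -11.09  -2.  ] turn [-0.02  0.    0.97]
```

```bash
J="python3 -m jog"
python3 -m jog '[[0,0,-1,0,0,0,-1],[1,-0.55,-1,0,0,0,-1],[1,-0.55,0,0,0,0,-1],[1,-0.55,0,0,0,0,-1],[1,-0.55,0,0,0,0,-1]]'
python3 -m jog '[[1,-0.55,0,0,0,0,-1],[1,-0.55,0,0,0,0,-1],[1,-0.55,0,0,0,0,-1],[1,-0.55,0,0,0,0,-1],[1,-0.55,0,0,0,0,-1]]'
python3 -m jog '[[1,-0.55,0,0,0,0,-1],[1,-0.55,0,0,0,0,-1],[1,-0.55,0,0,0,0,-1],[1,-0.55,0,0,0,0,-1],[1,-0.55,0,0,0,0,-1]]'
python3 -m jog '[[1,-0.55,0,0,0,0,-1],[1,-0.55,0,0,0,0,-1],[1,-0.55,0,0,0,0,-1],[1,-0.55,0,0,0,0,-1],[0,0,0,0,0,0.97,-1]]'
python3 - <<'E'
from h import *
togo((.658,-.174,.31),7.1)
c=cap("wrist");save(c,"w1.png");V=np.linalg.inv(c["view"]);print(V.round(3),c["camera_matrix"])
np.savez("w1.npz",img=c["img"],W=cloud(c))
E
```

```text
time_s: 0.6
position: [0.2485, -0.5411, 0.3101]
tool_rot: [-3.141, -0.0, 0.226]
ft_force: [0.4, 0.1, -0.2]
width: 0.0853
finger_force: 0.0
time_s: 1.1
position: [0.3761, -0.427, 0.3099]
tool_rot: [-3.141, 0.001, 0.226]
ft_force: [0.2, -0.9, -0.3]
width: 0.0856
finger_force: 0.0
time_s: 1.6
position: [0.5037, -0.3131, 0.3098]
tool_rot: [-3.141, 0.001, 0.226]
ft_force: [-0.5, -0.8, 0.6]
width: 0.0851
finger_force: 0.0
time_s: 2.1
position: [0.6088, -0.2162, 0.3089]
tool_rot: [-3.136, -0.002, 0.132]
ft_force: [0.9, 1.0, -0.5]
width: 0.0854
finger_force: 0.0
t 2.1 pos [ 0.6088 -0.2162  0.3089] rpy [-1.7966e+02 -1.0000e-01  7.5400e+00] F [ 0.9  1.  -0.5] w 0.0854
shift [ 1.81 -1.18 -0.03] turn [-0.06 -0.02  0.07]
[[ 0.13  -0.938 -0.321  0.694]
 [-0.991 -0.125 -0.037 -0.206]
 [-0.005  0.324 -0.946  0.433]
 [ 0.     0.     0.     1.   ]] [[349.52312584   0.         274.94274667]
 [  0.         349.52312584 212.08061723]
 [  0.           0.           1.        ]]
```

View pics/w1.png

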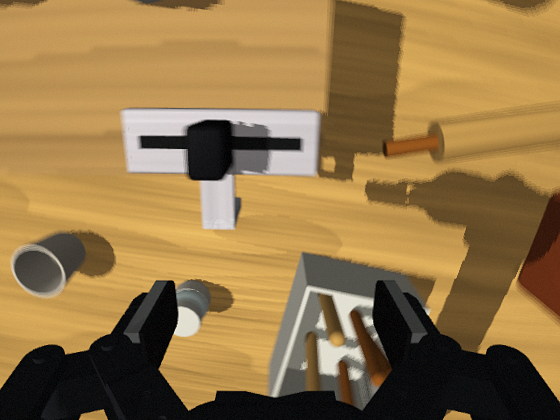

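The wrist view shows the black grip at (210,148) on its white track, with the arm and finger at (218,205). The latch is about half-way across, so it goes back first. I'll measure the grip top.

Run:
```python
from h import *
d=np.load("w1.npz");W=d["W"]
m=(W[...,2]>.252)&(W[...,2]<.268)&(np.abs(W[...,0]-.66)<.05)&(np.abs(W[...,1]+.175)<.06)
p=W[m];r=cv2.minAreaRect((p[:,:2]*1000).astype(np.float32));print(len(p),p.mean(0),r)
m=(W[...,2]>.213)&(W[...,2]<.224)&(W[...,0]>.6);p=W[m];print(cv2.minAreaRect((p[:,:2]*1000).astype(np.float32)))
togo((r[0][0]/1000,r[0][1]/1000,.249),7.1)
```

```text
2362 [ 0.66197061 -0.17353686  0.26100799] ((660.826416015625, -172.71641540527344), (28.60621452331543, 20.66324806213379), 7.096192359924316)
((666.71875, -162.98776245117188), (144.51129150390625, 96.30655670166016), 64.24717712402344)
t 2.15 pos [ 0.607  -0.2192  0.309 ] rpy [-1.7982e+02  3.0000e-02  7.1000e+00] F [-0.1 -1.3 -0.9] w 0.0852
shift [ 1.97 -1.31  2.  ] turn [-0.03  0.01  0.  ]
```

```bash
python3 -m jog '[[0.98,-0.66,0,0,0,0,-1],[0.99,-0.65,0,0,0,0,-1],[0,0,0.6,0,0,0,-1],[0,0,0.7,0,0,0,-1],[0,0,0.7,0,0,0,-1]]'
python3 -m jog '[[0,0,0,0,0,0,1],[0,0,0,0,0,0,1],[0,0,0,0,0,0,1],[0,0,0,0,0,0,1],[0,0,0,0,0,0,1]]'
python3 -m jog '[[0,0,0,0,0,0,1],[0,0.3,0,0,0,0,1],[0,0.3,0,0,0,0,1],[0,0.3,0,0,0,0,1],[0,0,0,0,0,0,1]]'
```

```text
time_s: 2.65
position: [0.6585, -0.1776, 0.2492]
tool_rot: [3.141, 0.001, 0.125]
ft_force: [-0.8, -1.3, 0.3]
width: 0.0853
finger_force: 0.0
time_s: 3.15
position: [0.6596, -0.1764, 0.252]
tool_rot: [3.142, -0.002, 0.125]
ft_force: [-0.2, 2.2, 3.4]
width: 0.0195
finger_force: 59.5
time_s: 3.65
position: [0.6634, -0.2059, 0.252]
tool_rot: [3.139, -0.004, 0.123]
ft_force: [-0.4, 0.1, 5.2]
width: 0.019
finger_force: 59.9
```

```bash
python3 -m jog '[[0,0.1,0,0,0,0,1],[0,0.1,0,0,0,0,1],[0,0,0,0,0,0,1]]'
python3 -m jog '[[0,0.1,0,0,0,0,1],[0,0,0,0,0,0,1]]'
```

```text
time_s: 3.95
position: [0.6637, -0.2084, 0.252]
tool_rot: [-3.14, -0.002, 0.125]
ft_force: [-1.8, 2.7, 6.9]
width: 0.0188
finger_force: 60.1
time_s: 4.15
position: [0.6637, -0.2085, 0.252]
tool_rot: [-3.135, -0.001, 0.127]
ft_force: [-3.8, 6.8, 7.5]
width: 0.0193
finger_force: 60.2
```

```bash
python3 -m jog '[[0,0,0,0,0,0,-1],[0,0,0,0,0,0,-1],[0,0,0,0,0,0,-1],[0,0,-0.8,0,0,0,-1],[0,0,-0.8,0,0,0,-1]]'
python3 -c "
from h import *
togo((.55,.08,.33),7.1)"
```

```text
time_s: 4.65
position: [0.6629, -0.2132, 0.2974]
tool_rot: [-3.141, 0.003, 0.123]
ft_force: [0.0, 0.1, 0.4]
width: 0.0856
finger_force: 0.0
t 4.65 pos [ 0.6629 -0.2132  0.2974] rpy [-179.97    0.18    7.07] F [0.  0.1 0.4] w 0.0856
shift [ -2.54 -10.16  -1.07] turn [-0.    0.03 -0.01]
```

```bash
python3 -m jog '[[-0.25,-1,-0.5,0,0,0,-1],[-0.25,-1,-0.5,0,0,0,-1],[-0.25,-1,0,0,0,0,-1],[-0.25,-1,0,0,0,0,-1],[-0.25,-1,0,0,0,0,-1]]'
python3 -m jog '[[-0.25,-1,0,0,0,0,-1],[-0.25,-1,0,0,0,0,-1],[-0.25,-1,0,0,0,0,-1],[-0.25,-1,0,0,0,0,-1],[-0.25,-1,0,0,0,0,-1]]'
python3 -m jog '[[0,0,0,0,0,0,-1],[0,0,0,0,0,0,-1]]'
python3 - <<'E'
from h import *
c=cap("wrist");save(c,"w2.png")
np.savez("w2.npz",img=c["img"],W=cloud(c),view=c["view"],K=c["camera_matrix"],D=c["dist_coeffs"])
o=np.array([.7053,-.0572]);y=np.radians(7.1)
p=o+rz(y)@[-.096,.15];print(p)
for z in(.05,.078,.16,.188):
    print(z,cv2.projectPoints(np.array([[*p,z]]),cv2.Rodrigues(c["view"][:3,:3])[0],c["view"][:3,3],c["camera_matrix"],np.array(c["dist_coeffs"]))[0].ravel())
E
```

```text
time_s: 5.15
position: [0.6072, -0.068, 0.3282]
tool_rot: [3.141, -0.0, 0.123]
ft_force: [-0.2, -0.2, -0.0]
width: 0.0854
finger_force: 0.0
time_s: 5.65
position: [0.5516, 0.0763, 0.3282]
tool_rot: [3.141, -0.0, 0.123]
ft_force: [0.2, -0.3, 0.4]
width: 0.0855
finger_force: 0.0
time_s: 5.85
position: [0.5521, 0.0757, 0.3283]
tool_rot: [3.141, -0.0, 0.125]
ft_force: [-0.1, -0.3, 0.8]
width: 0.0854
finger_force: 0.0
[0.59149591 0.07978405]
0.05 [275.00199662 135.19357881]
0.078 [275.04194163 138.24569842]
0.16 [275.20090317 150.40120692]
0.188 [275.2766014  156.19506916]
```

View pics/w2.png

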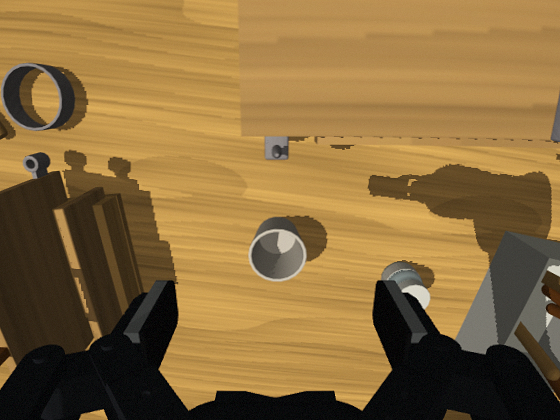

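The bracket shows at columns 264–289, rows 137–160, with the pin tip as a dark spot near (277,152). The prediction was (275,156) for the tip, so I'll zoom in.

Run:
```python
from h import *
d=np.load("w2.npz");im=d["img"]
cv2.imwrite("pics/w2z.png",cv2.resize(im[130:170,250:305],None,fx=12,fy=12,interpolation=cv2.INTER_NEAREST)[...,::-1])
g=cv2.cvtColor(im,cv2.COLOR_RGB2GRAY)
hs=cv2.cvtColor(im,cv2.COLOR_RGB2HSV)
W=d["W"][132:168,255:300]
for z0,z1 in((.15,.166),(.168,.195)):
    p=W[(W[...,2]>z0)&(W[...,2]<z1)]; p=p[p[:,0]<.61]
    if len(p): print(z0,len(p),p.mean(0),cv2.minAreaRect((p[:,:2]*1000).astype(np.float32)))
```

```text
0.15 444 [0.59431448 0.07986986 0.16025018] ((593.4478759765625, 79.72380065917969), (18.787134170532227, 19.43927764892578), 7.0698747634887695)
0.168 99 [0.5937037  0.07997685 0.18189148] ((592.9017944335938, 79.85465240478516), (7.447847366333008, 7.110274791717529), 54.00676727294922)
```

View pics/w2z.png

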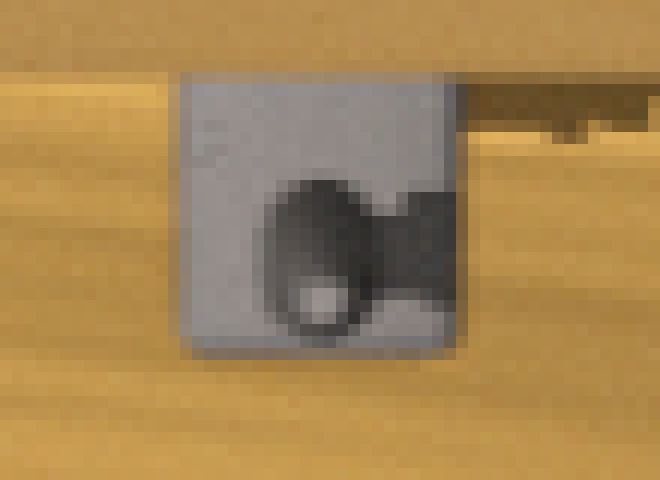

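```bash
python3 -c "
from h import *
print(robot.sense()['q'].round(3))
togo((.388,.336,.31),12.3)"
```

```text
[-0.095  0.404 -0.118  1.573  0.052  1.168 -1.672]
t 5.9 pos [0.5524 0.0744 0.3282] rpy [ 1.7992e+02 -1.0000e-02  7.0400e+00] F [-0.2 -0.2 -0.6] w 0.0855
shift [-4.37 -9.32  0.59] turn [ 0.01 -0.   -0.88]
```

```bash
python3 -m jog '[[-0.48,-1,0,0,0,0,-1],[-0.48,-1,0,0,0,0,-1],[-0.48,-1,0,0,0,0,-1],[-0.48,-1,0,0,0,0,-1],[-0.48,-1,0,0,0,0,-1]]'
python3 -m jog '[[-0.48,-1,0,0,0,0,-1],[-0.48,-1,0,0,0,0,-1],[-0.48,-1,0,0,0,0,-1],[-0.48,-1,0.3,0,0,0,-1],[0,-0.2,0.3,0,0,-0.88,-1]]'
python3 -m jog '[[0,0,0,0,0,0,-1],[0,0,0,0,0,0,-1]]'
python3 - <<'E'
from h import *
c=cap("wrist");save(c,"w3.png");W=cloud(c)
for nm,z0,z1 in(("handle",.222,.24),("doortop",.172,.19),("knuck",.15,.17)):
    m=(W[...,2]>z0)&(W[...,2]<z1)&(W[...,0]<.58)&(W[...,1]>.2)
    k,l,st,ce=cv2.connectedComponentsWithStats(m.astype(np.uint8))
    for i in range(1,k):
        if st[i,4]>60:
            p=W[l==i];r=cv2.minAreaRect((p[:,:2]*1000).astype(np.float32));print(nm,st[i],p.mean(0).round(4),r)
togo((.388,.336,.224),12.3)
E
```

```text
time_s: 6.4
position: [0.4625, 0.2148, 0.3282]
tool_rot: [3.141, -0.001, 0.12]
ft_force: [-0.0, 0.4, 0.4]
width: 0.0856
finger_force: 0.0
time_s: 6.9
position: [0.3874, 0.3368, 0.3105]
tool_rot: [-3.139, -0.0, 0.223]
ft_force: [-0.8, -0.7, -0.1]
width: 0.0854
finger_force: 0.0
time_s: 7.1
position: [0.3909, 0.332, 0.3102]
tool_rot: [3.14, -0.0, 0.211]
ft_force: [0.5, 0.9, 0.5]
width: 0.0855
finger_force: 0.0
handle [ 257  177   20  106 2034] [0.3944 0.3372 0.232 ] ((391.4642028808594, 336.7856750488281), (69.69916534423828, 11.94009017944336), 12.074577331542969)
doortop [ 259   38   17  139 2127] [0.4674 0.3529 0.1823] ((462.1336669921875, 352.2286376953125), (94.26880645751953, 11.552907943725586), 12.043994903564453)
doortop [262 282  15  56 718] [0.3034 0.3176 0.1823] ((302.4543151855469, 317.4237976074219), (56.723182678222656, 11.087374687194824), 13.058218955993652)
knuck [253   0  30  38 717] [0.5241 0.365  0.1652] ((522.6434936523438, 364.4642028808594), (24.303619384765625, 20.229949951171875), 13.552663803100586)
t 7.15 pos [0.391  0.332  0.3105] rpy [ 1.7994e+02 -4.0000e-02  1.2080e+01] F [ 0.2 -0.5  0.2] w 0.0853
shift [-0.07 -0.15  2.88] turn [ 0.01 -0.01 -0.04]
```

View pics/w3.png

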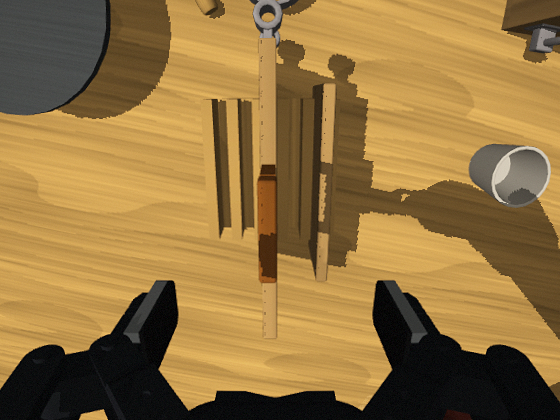

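The handle (brown, columns 257–277, rows 177–283) lies at (0.391, 0.337), and the knuckle ring is at (267,17). Descending and gripping.

```bash
python3 -m jog '[[0.05,-0.16,0.9,0,0,0.02,-1],[0,0,1,0,0,0,-1],[0,0,0.95,0,0,0,-1],[0,0,0,0,0,0,-1],[0,0,0,0,0,0,0.5]]'
python3 -m jog '[[0,0,0,0,0,0,1],[0,0,0,0,0,0,1],[0,0,0,0,0,0,1],[0,0,0,0,0,0,1],[0,0,0,0,0,0,1]]'
python3 -c "
from h import *
togo((.391,.3368,.3),12.2)"
```

```text
time_s: 7.65
position: [0.3908, 0.3381, 0.2256]
tool_rot: [3.142, -0.001, 0.211]
ft_force: [0.6, 0.6, -0.1]
width: 0.0733
finger_force: 0.0
time_s: 8.15
position: [0.39, 0.339, 0.2257]
tool_rot: [-3.141, -0.002, 0.214]
ft_force: [-0.6, -0.7, 3.2]
width: 0.0108
finger_force: 59.9
t 8.15 pos [0.39   0.339  0.2257] rpy [-1.7997e+02 -9.0000e-02  1.2280e+01] F [-0.6 -0.7  3.2] w 0.0108
shift [ 0.02  0.08 -2.48] turn [-0.01 -0.02  0.01]
```

```bash
python3 -m jog '[[0,0,-0.4,0,0,0,1],[0,0,-0.5,0,0,0,1],[0,0,-0.6,0,0,0,1],[0,0,-0.7,0,0,0,1],[0,0,-0.8,0,0,0,1]]'
python3 -m jog '[[0,0,-0.6,0,0,0,1],[0,0,0,0,0,0,1],[0,0,0,0,0,0,1]]'
python3 - <<'E'
from h import *
c=cap("wrist");save(c,"w4.png");W=cloud(c);s=robot.sense()
togo((.391,.3368,.3),12.2)
# points in tool-aligned frame relative to TCP
R=Rn.from_euler('xyz',s["tool_rot"]);Q=(W-s["position"])@R.as_matrix()
for nm,z0,z1 in(("handle",-.015,0.004),("doortop",.03,.05),("knH",.052,.072),("knL",.165,.18)):
    m=(Q[...,2]>z0)&(Q[...,2]<z1)&(np.abs(Q[...,1])<.03)
    k,l,st,ce=cv2.connectedComponentsWithStats(m.astype(np.uint8))
    for i in range(1,k):
        if st[i,4]>60:
            p=Q[l==i];r=cv2.minAreaRect((p[:,:2]*1000).astype(np.float32));print(nm,st[i],p.mean(0).round(4),np.round(r[0],1),np.round(r[1],1),round(r[2],1))
E
```

```text
time_s: 8.65
position: [0.3887, 0.338, 0.315]
tool_rot: [3.14, 0.003, 0.215]
ft_force: [0.6, -0.2, -3.8]
width: 0.0111
finger_force: 58.9
time_s: 8.95
position: [0.3891, 0.3383, 0.3322]
tool_rot: [3.141, 0.001, 0.214]
ft_force: [-0.1, -0.6, -4.3]
width: 0.0107
finger_force: 58.9
t 9.0 pos [0.3888 0.338  0.3316] rpy [1.7991e+02 1.6000e-01 1.2290e+01] F [-0.4 -0.1 -3.9] w 0.011
shift [0.07 0.05 1.05] turn [0.02 0.03 0.01]
handle [ 224  225  103  157 6140] [ 0.0084  0.0003 -0.0066] [ 2.3 -1.7] [68.6 36.3] 18.3
doortop [ 262   10   28  201 4965] [0.0793 0.0006 0.0426] [75.3  0.5] [91.4 12. ] 0.3
doortop [267 382  18  15 256] [-0.0887  0.0006  0.0427] [-88.7   0.6] [13.1 10.8] 0.2
knH [263   0  27  10 178] [0.1276 0.0008 0.0622] [127.8   1. ] [13.1  6.8] 89.0
```

View pics/w4.png

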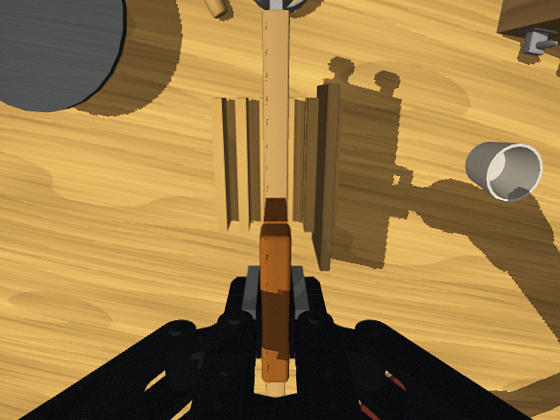

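The door hangs level in the grip (bar at 260–292, panel top at 262–290). The knuckle axis sits about 139 mm ahead of the TCP. I'll shift away from the rack and turn the door.

```bash
python3 -m jog '[[0,0.5,0,0,0,0,1],[0,0.9,0,0,0,0,1],[0,1,0,0,0,0,1],[0,1,0,0,0,-0.3,1],[0,0.8,0,0,0,-0.6,1]]'
python3 -m jog '[[0,0.5,0,0,0,-0.9,1],[0,0,0,0,0,-1,1],[0,0,0,0,0,-1,1],[0,0,0,0,0,-1,1],[0,0,0,0,0,-1,1]]'
python3 -m jog '[[0,0,0,0,0,-1,1],[0,0,0,0,0,-1,1],[0,0,0,0,0,-1,1],[0,0,0,0,0,-1,1],[0,0,0,0,0,-1,1]]'
python3 -m jog '[[0,0,0,0,0,-1,1],[0,0,0,0,0,-0.6,1],[0,0,0,0,0,0,1]]'
python3 -c "
from h import *
togo((.485,-.06,.31),87.1);print(robot.sense()['q'].round(2))"
```

```text
time_s: 9.5
position: [0.417, 0.212, 0.3317]
tool_rot: [3.139, 0.003, 0.308]
ft_force: [0.2, 0.1, -3.2]
width: 0.0109
finger_force: 58.9
time_s: 10.0
position: [0.4212, 0.1996, 0.3318]
tool_rot: [-3.141, 0.003, 0.825]
ft_force: [0.2, 0.2, -4.4]
width: 0.0111
finger_force: 58.9
time_s: 10.5
position: [0.4212, 0.1996, 0.3317]
tool_rot: [-3.14, 0.003, 1.348]
ft_force: [-0.4, 0.3, -4.0]
width: 0.0108
finger_force: 58.9
time_s: 10.8
position: [0.4213, 0.1998, 0.3318]
tool_rot: [-3.14, 0.002, 1.511]
ft_force: [0.5, 0.1, -3.5]
width: 0.011
finger_force: 58.9
t 10.8 pos [0.4213 0.1998 0.3318] rpy [-1.7988e+02  1.1000e-01  8.6590e+01] F [ 0.5  0.1 -3.5] w 0.011
shift [-8.52  2.64  0.74] turn [-0.02  0.02 -0.08]
[-0.15  0.27 -0.44  1.79  0.13  1.11 -0.69]
```

```bash
python3 -m jog '[[-0.5,0.15,0,0,0,0,1],[-0.9,0.3,0,0,0,0,1],[-1,0.3,0,0,0,0,1],[-1,0.3,0,0,0,0,1],[-1,0.3,0,0,0,0,1]]'
python3 -m jog '[[-1,0.3,0,0,0,0,1],[-1,0.3,0.2,0,0,0,1],[-1,0.3,0.5,0,0,0,1],[-0.7,0.2,0.5,0,0,0,1],[-0.4,0.2,0.05,0,0,-0.08,1]]'
python3 -m jog '[[0,0,0,0,0,0,1],[0,0,0,0,0,0,1]]'
python3 - <<'E'
from h import *
togo((.5852,-.0594,.294),87.1)
c=cap("wrist");save(c,"w5.png");W=cloud(c);s=robot.sense()
np.savez("w5.npz",img=c["img"],W=W,view=c["view"],K=c["camera_matrix"],D=c["dist_coeffs"])
E
```

```text
time_s: 11.3
position: [0.454, 0.0652, 0.3323]
tool_rot: [-3.14, 0.001, 1.511]
ft_force: [1.2, 0.7, -3.8]
width: 0.0113
finger_force: 58.9
time_s: 11.8
position: [0.484, -0.0615, 0.2927]
tool_rot: [-3.135, 0.002, 1.515]
ft_force: [-0.2, 0.5, -2.0]
width: 0.0108
finger_force: 58.9
time_s: 12.0
position: [0.4858, -0.0574, 0.2951]
tool_rot: [-3.141, -0.001, 1.52]
ft_force: [-0.7, 0.2, -3.2]
width: 0.0108
finger_force: 58.9
t 12.0 pos [ 0.4858 -0.0574  0.2951] rpy [-1.7995e+02 -5.0000e-02  8.7090e+01] F [-0.7  0.2 -3.2] w 0.0108
shift [0.1  3.31 0.03] turn [-0.01 -0.01 -0.  ]
```

View pics/w5.png

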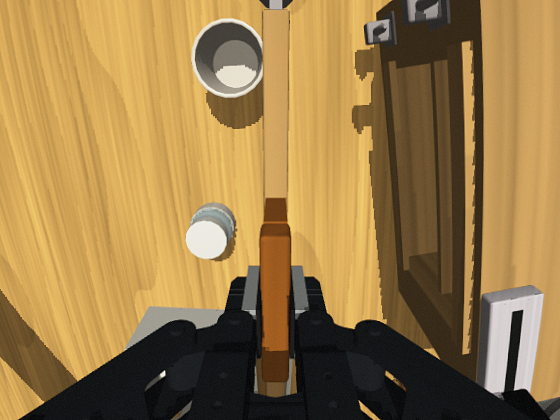

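The view shows the panel top at columns 262–290, ending at row 8. The lower bracket is at (380,32), the upper bracket at (428,8) in the same image, and pot and jar are clear to the left. I'll compute pin against panel in the tool frame.

Run:
```python
from h import *
d=np.load("w5.npz");W=d["W"];s=robot.sense()
R=Rn.from_euler('xyz',s["tool_rot"]);Q=(W-s["position"])@R.as_matrix()
m=(Q[...,2]>.03)&(Q[...,2]<.05)&(np.abs(Q[...,1])<.03)&(Q[...,0]>.04);p=Q[m]
print("panel",cv2.minAreaRect((p[:,:2]*1000).astype(np.float32)),np.polyfit(p[:,0],p[:,1],1),p[:,0].max())
for nm,z0,z1 in(("uptip",.168,.192),("upbr",.152,.165),("lotip",.055,.085),("lobr",.043,.054)):
    m=(W[...,2]>z0)&(W[...,2]<z1); m[50:]=False; m[:,:355]=False; m[:,455:]=False
    p=Q[m]
    if len(p): print(nm,len(p),"px",np.argwhere(m).min(0),np.argwhere(m).max(0),"Q",p.mean(0).round(4),"W",W[m].mean(0).round(4),np.round(np.percentile(p,[2,98],axis=0)[:,:2],4).tolist())
cv2.imwrite("pics/w5z.png",cv2.resize(d["img"][0:55,250:460],None,fx=3.8,fy=3.8,interpolation=cv2.INTER_CUBIC)[...,::-1])
```

```text
panel ((79.2669677734375, 2.01509952545166), (78.5032958984375, 11.88352108001709), 0.3150376081466675) [0.00552397 0.00157824] 0.11851686952856248
uptip 409 px [  0 419] [ 49 454] Q [0.1322 0.1109 0.1218] W [0.6032 0.0701 0.1737] [[0.1117, 0.0961], [0.1426, 0.1206]]
upbr 1015 px [  0 402] [ 49 449] Q [0.1337 0.1062 0.1361] W [0.5986 0.0718 0.1594] [[0.1159, 0.0907], [0.1442, 0.1208]]
lotip 670 px [  0 374] [ 49 406] Q [0.1429 0.1129 0.2276] W [0.6057 0.0808 0.0679] [[0.1241, 0.0964], [0.165, 0.1195]]
lobr 577 px [  1 365] [ 49 395] Q [0.1418 0.1042 0.2459] W [0.5969 0.0801 0.0496] [[0.1279, 0.0906], [0.1655, 0.1183]]
```

View pics/w5z.png

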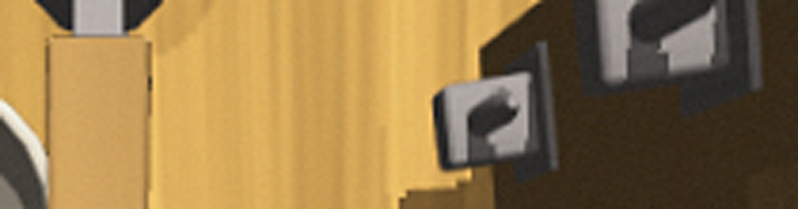

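```bash
cat >> h.py <<'E'
def ray(V,K,D,px,z):
    p=cv2.undistortPoints(np.array([[px]],float),K,D).ravel();T=np.linalg.inv(V);r=T[:3,:3]@[p[0],p[1],1];c=T[:3,3]
    return c+r*(z-c[2])/r[2]
E
python3 - <<'E'
from h import *
d=np.load("w5.npz");W=d["W"];V,K,D=d["view"],d["K"],d["D"]
tip=ray(V,K,D,(384.5,24.8),.078);print("lower tip",tip, "depth pts",W[23:27,382:387].reshape(-1,3)[:, :].round(4)[::4])
m=np.zeros(W.shape[:2],bool);m[9:180,263:290]=True;m&=(W[...,2]>.235)&(W[...,2]<.265);p=W[m];zt=np.median(p[:,2]);print("ztop",zt)
L=[ray(V,K,D,(262.2,y),zt) for y in(9.1,)]+[ray(V,K,D,(289.7,9.1),zt)]
print("edge corners",L)
e=(L[0]+L[1])/2
r=cv2.minAreaRect((p[:,:2]*1000).astype(np.float32));print(r)
# centreline fit: per-row mean
ys=[np.nanmean(W[i,263:290][(m[i,263:290])],axis=0)[:2] for i in range(15,170,5)]
ys=np.array(ys);k=np.polyfit(ys[:,1],ys[:,0],1);print("dx/dy",k[0],"yaw",90-np.degrees(np.arctan(k[0])))
u=np.array([k[0],1])/np.hypot(k[0],1)
xe=np.polyval(k,e[1]);kn=np.array([xe,e[1]])+.018*u
print("knuckle",kn,"e",e,"delta pin-kn",tip[:2]-kn)
togo((.5852,-.0594,.294),87.1)
E
```

```text
lower tip [0.59261286 0.08094485 0.078     ] depth pts [[0.5988 0.0874 0.0484]
 [0.6022 0.087  0.0505]
 [0.601  0.086  0.0513]
 [0.5926 0.081  0.0767]
 [0.5908 0.0797 0.0795]]
ztop 0.25172809134555973
edge corners [array([0.48820882, 0.06142901, 0.25172809]), array([0.50006521, 0.06081543, 0.25172809])]
((491.91448974609375, 23.50649642944336), (76.44224548339844, 11.829967498779297), 86.85752868652344)
dx/dy 0.05706652996277668 yaw 86.73387108759621
knuckle [0.4950846  0.07909298] e [0.49413701 0.06112222 0.25172809] delta pin-kn [0.09752826 0.00185187]
t 12.05 pos [ 0.4859 -0.0566  0.2954] rpy [-1.7998e+02 -6.0000e-02  8.7190e+01] F [-0.2  0.9 -3.3] w 0.0111
shift [0.07 3.31 0.05] turn [-0.   -0.01  0.01]
```

The crop shows the lower pin tip at about pixel (384.5,25) and the panel end at row 9. I'll move closer, let the arm settle, and re-measure.

```bash
python3 -m jog '[[0,0.4,0,0,0,0,1],[0,0.6,0,0,0,0,1],[0,0.6,0,0,0,0,1],[0,0.4,0,0,0,0,1],[0,0,0,0,0,0,1]]'
python3 -m jog '[[0,0,0,0,0,0,1],[0,0,0,0,0,0,1],[0,0,0,0,0,0,1]]'
cat > m.py <<'E'
from h import *
def run(name,thr=.085):
    c=cap("wrist");W=cloud(c);V,K,D=c["view"],c["camera_matrix"],np.array(c["dist_coeffs"])
    np.savez(name,img=c["img"],W=W,view=V,K=K,D=D)
    m=np.zeros(W.shape[:2],bool);m[0:180,255:300]=True;m&=(W[...,2]>.2)&(abs(W[...,2]-np.median(W[60:150,270:282,2]))<.006)
    m[:8]&=False
    p=W[m];r=cv2.minAreaRect((p[:,:2]*1000).astype(np.float32));e=p[:,1].max()
    rows=[i for i in range(15,170,5)];ys=np.array([W[i][m[i]].mean(0)[:2] for i in rows]);k=np.polyfit(ys[:,1],ys[:,0],1)
    u=np.array([k[0],1])/np.hypot(k[0],1);kn=np.array([np.polyval(k,e),e])+.018*u
    print("panel rows",np.argwhere(m)[:,0].min(),"end y",e,"z",np.median(p[:,2]),"yaw",90-np.degrees(np.arctan(k[0])),"knuckle",kn)
    t=(W[...,2]>.066)&(W[...,2]<.084);t[70:]=False;t[:,:292]=False;t&=(W[...,0]<.61)&(W[...,1]>.06)&(W[...,1]<.1)
    n,l,st,ce=cv2.connectedComponentsWithStats(t.astype(np.uint8))
    for i in range(1,n):
        if st[i,4]>5:
            q=W[l==i];h=q[q[:,2]>.0745];print("tip",st[i],ce[i].round(1),q.mean(0).round(4),"cap",len(h),h.mean(0).round(4) if len(h) else 0, "d",(h.mean(0)[:2]-kn).round(4) if len(h) else 0)
    togo((.5852,-.0594,.294),87.1)
    return c
E
python3 - <<'E'
from m import *
run("a1.npz");c=run("a2.npz")
cv2.imwrite("pics/a2z.png",cv2.resize(c["img"][0:60,255:375],None,fx=6,fy=6,interpolation=cv2.INTER_CUBIC)[...,::-1])
E
```

```text
time_s: 12.55
position: [0.5485, -0.0596, 0.2954]
tool_rot: [3.139, -0.001, 1.523]
ft_force: [-1.0, -0.1, -3.3]
width: 0.0112
finger_force: 58.9
time_s: 12.85
position: [0.5456, -0.0605, 0.2955]
tool_rot: [-3.141, 0.0, 1.521]
ft_force: [0.7, 0.1, -3.8]
width: 0.0111
finger_force: 58.9Traceback (most recent call last):
  File "<stdin>", line 2, in <module>
  File "m.py", line 7, in run
    p=W[m];r=cv2.minAreaRect((p[:,:2]*1000).astype(np.float32));e=p[:,1].max()
                                                                  ~~~~~~~~~~^^
    return umr_maximum(a, axis, None, out, keepdims, initial, where)
ValueError: zero-size array to reduction operation maximum which has no identity
```

NaNs in the median; using nanmedian.

```bash
sed -i 's/-np.median(W\[60/-np.nanmedian(W[60/' m.py
python3 - <<'E'
from m import *
run("a1.npz");c=run("a2.npz")
cv2.imwrite("pics/a2z.png",cv2.resize(c["img"][0:60,255:375],None,fx=6,fy=6,interpolation=cv2.INTER_CUBIC)[...,::-1])
E
```

```text
panel rows 10 end y 0.05793321617081368 z 0.25194457961539984 yaw 86.95923474320652 knuckle [0.55463814 0.07590787]
tip [313  22   8  11  68] [316.5  27. ] [0.592  0.0786 0.0734] cap 25 [0.5921 0.0792 0.0774] d [0.0375 0.0033]
tip [334  22   5  17  58] [335.8  29.1] [0.6093 0.076  0.0746] cap 28 [0.6093 0.0761 0.0794] d [0.0547 0.0002]
t 12.95 pos [ 0.5458 -0.0606  0.2955] rpy [1.800e+02 1.000e-02 8.716e+01] F [ 0.8 -0.3 -3.6] w 0.0111
shift [0.11 1.31 0.05] turn [0.   0.   0.01]
panel rows 10 end y 0.05799681929836793 z 0.2518988996229912 yaw 86.95720982664432 knuckle [0.55474905 0.07597144]
tip [313  22   8  11  67] [316.4  27. ] [0.592  0.0786 0.0734] cap 27 [0.5922 0.0791 0.0771] d [0.0374 0.0031]
tip [334  22   5  18  60] [335.9  29.6] [0.6094 0.0754 0.0751] cap 31 [0.6094 0.0755 0.0795] d [ 0.0547 -0.0005]
t 13.0 pos [ 0.5459 -0.0607  0.2955] rpy [1.7999e+02 1.0000e-02 8.7150e+01] F [-0.3  0.3 -4.4] w 0.0112
shift [0.11 1.31 0.05] turn [0.   0.   0.01]
```

View pics/a2z.png

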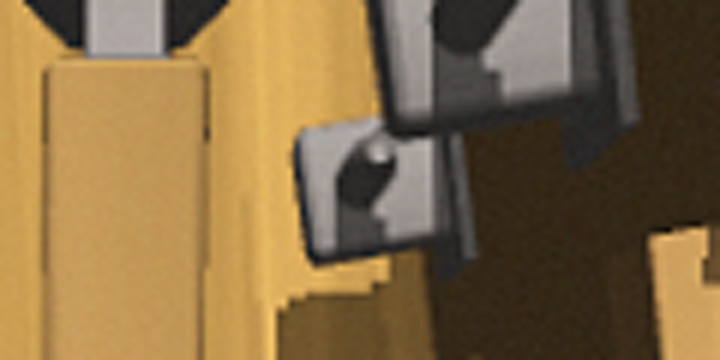

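The tip is at pixel (318,24.5) and the panel end at row 9.8. The knuckle still has to go about +38 mm in x and +2.5 mm in y. I'll move over the pins and lower to just above the tips.

```bash
python3 -m jog '[[0.05,0.42,0,0,0,0,1],[0.05,0.42,0,0,0,0,1],[0.04,0.42,0,0,0,0,1],[0,0,0,0,0,0,1],[0,0,0.3,0,0,0,1]]'
python3 -m jog '[[0,0,0.35,0,0,0,1],[0,0,0,0,0,0,1],[0,0,0,0,0,0,1]]'
python3 -m jog '[[0,0,0.12,0,0,0,1],[0,0,0.12,0,0,0,1],[0,0,0.12,0,0,0,1],[0,0,0,0,0,0,1]]'
python3 -c "
from h import *
togo((.5852,-.0594,.243),87.1)"
```

```text
time_s: 13.5
position: [0.5845, -0.0583, 0.2871]
tool_rot: [3.139, -0.0, 1.521]
ft_force: [-0.3, 0.1, -3.1]
width: 0.011
finger_force: 58.9
time_s: 13.8
position: [0.5834, -0.0585, 0.2752]
tool_rot: [-3.14, 0.0, 1.521]
ft_force: [-0.4, 0.0, -3.6]
width: 0.0106
finger_force: 58.9
time_s: 14.2
position: [0.5837, -0.0584, 0.2643]
tool_rot: [-3.14, -0.0, 1.521]
ft_force: [-1.1, -0.3, -3.7]
width: 0.0109
finger_force: 58.9
t 14.2 pos [ 0.5837 -0.0584  0.2643] rpy [-179.92   -0.     87.16] F [-1.1 -0.3 -3.7] w 0.0109
shift [-0.03  0.05  0.71] turn [-0.01 -0.    0.01]
```

```bash
python3 -m jog '[[0,0,0.1,0,0,0,1],[0,0,0,0,0,0,1]]'
python3 -m jog '[[0,0,0.1,0,0,0,1],[0,0,0,0,0,0,1]]'
python3 -m jog '[[0,0,0.1,0,0,0,1],[0,0,0,0,0,0,1]]'
```

```text
time_s: 14.4
position: [0.5839, -0.0583, 0.2617]
tool_rot: [-3.141, -0.0, 1.521]
ft_force: [-0.3, 0.4, -2.8]
width: 0.0109
finger_force: 58.9
time_s: 14.6
position: [0.5839, -0.0584, 0.2586]
tool_rot: [-3.141, -0.0, 1.521]
ft_force: [-0.7, 0.1, -3.4]
width: 0.0108
finger_force: 58.9
time_s: 14.8
position: [0.5839, -0.0584, 0.2556]
tool_rot: [-3.141, -0.0, 1.521]
ft_force: [0.2, -0.6, -4.0]
width: 0.0105
finger_force: 58.9
```

```bash
python3 -m jog '[[0,0,0.12,0,0,0,1],[0,0,0.1,0,0,0,1],[0,0,0,0,0,0,1]]'
python3 -m jog '[[0,0.06,0,0,0,0,1],[0,0.06,0,0,0,0,1],[0,0,0,0,0,0,1]]'
python3 -m jog '[[0,-0.06,0,0,0,0,1],[0,-0.06,0,0,0,0,1],[0,0,0,0,0,0,1]]'
python3 -m jog '[[0,0,0.06,0,0,0,1],[0,0,0.06,0,0,0,1],[0,0,0,0,0,0,1]]'
python3 -c "
from m import *
run('a3.npz')"
```

```text
time_s: 15.1
position: [0.5838, -0.0584, 0.2488]
tool_rot: [-3.14, 0.0, 1.521]
ft_force: [-0.5, 0.4, -2.8]
width: 0.0114
finger_force: 58.9
time_s: 15.4
position: [0.587, -0.058, 0.2491]
tool_rot: [-3.139, -0.0, 1.523]
ft_force: [-2.2, 0.6, -3.1]
width: 0.0106
finger_force: 59.0
time_s: 15.7
position: [0.5845, -0.0584, 0.2498]
tool_rot: [3.14, -0.0, 1.521]
ft_force: [-0.2, 0.6, -3.3]
width: 0.0111
finger_force: 58.9
time_s: 16.0
position: [0.5843, -0.0585, 0.2456]
tool_rot: [3.141, 0.0, 1.521]
ft_force: [-0.2, 0.1, -3.1]
width: 0.0113
finger_force: 58.9
panel rows 9 end y 0.060642526112312925 z 0.2021116233919028 yaw 86.99855808368835 knuckle [0.59316156 0.07861783]
tip [294   9   5  23  47] [295.9  19.3] [0.609  0.0785 0.0751] cap 26 [0.609  0.0785 0.0792] d [ 0.0159 -0.0001]
t 16.05 pos [ 0.5843 -0.0585  0.2457] rpy [179.99  -0.    87.14] F [-1.1  0.7 -2.9] w 0.0109
shift [-0.03  0.03 -1.61] turn [ 0.   -0.    0.01]
```

```bash
python3 -m jog '[[0,0,0.05,0,0,0,1],[0,0,0,0,0,0,1]]'
python3 -m jog '[[0,0,0.05,0,0,0,1],[0,0,0,0,0,0,1]]'
python3 -m jog '[[0,0,0.05,0,0,0,1],[0,0,0,0,0,0,1]]'
python3 -m jog '[[-0.15,0,0,0,0,0,1],[0,0,0,0,0,0,1],[0,0,0,0,0,0,1]]'
python3 -m jog '[[0.15,0,0,0,0,0,1],[0,0,0,0,0,0,1],[0,0,0,0,0,0,1]]'
```

```text
time_s: 16.25
position: [0.5842, -0.0585, 0.2442]
tool_rot: [3.142, 0.0, 1.521]
ft_force: [-0.4, -0.2, -3.5]
width: 0.011
finger_force: 58.9
time_s: 16.45
position: [0.5844, -0.0587, 0.2431]
tool_rot: [3.141, 0.0, 1.521]
ft_force: [0.4, -0.9, -0.5]
width: 0.0106
finger_force: 59.2
time_s: 16.65
position: [0.5846, -0.0592, 0.2422]
tool_rot: [3.14, 0.001, 1.52]
ft_force: [-0.6, -2.6, 2.3]
width: 0.0107
finger_force: 59.8
time_s: 16.95
position: [0.5844, -0.06, 0.2414]
tool_rot: [3.141, -0.004, 1.523]
ft_force: [0.7, 5.9, -0.8]
width: 0.0104
finger_force: 59.4
time_s: 17.25
position: [0.5844, -0.0593, 0.2418]
tool_rot: [3.141, 0.001, 1.52]
ft_force: [-0.9, -0.3, 1.8]
width: 0.011
finger_force: 59.7
```

```bash
python3 -m jog '[[0,0.081,0,0,0,-0.1667,1],[0,0.081,0,0,0,-0.1667,1],[0,0.081,0,0,0,-0.1667,1],[0,0.081,0,0,0,-0.1667,1],[0,0,0,0,0,0,1]]'
python3 -m jog '[[0,0.081,0,0,0,-0.1667,1],[0,0.081,0,0,0,-0.1667,1],[0,0.081,0,0,0,-0.1667,1],[0,0,0,0,0,0,1]]'
python3 -m jog '[[0,0.081,0,0,0,-0.1667,1],[0,0.081,0,0,0,-0.1667,1],[0,0.081,0,0,0,-0.1667,1],[0,0,0,0,0,0,1],[0,0,0,0,0,0,1]]'
python3 - <<'E'
from m import *
run('a4.npz')
t=cap("top");np.savez("t1.npz",img=t["img"],W=cloud(t))
E
```

```text
time_s: 17.75
position: [0.5942, -0.0595, 0.2415]
tool_rot: [3.141, 0.001, 1.591]
ft_force: [-1.3, -2.2, 4.4]
width: 0.0104
finger_force: 60.1
time_s: 18.15
position: [0.6015, -0.0588, 0.2415]
tool_rot: [3.141, 0.001, 1.644]
ft_force: [-1.3, -3.0, 5.0]
width: 0.0111
finger_force: 60.2
time_s: 18.65
position: [0.6086, -0.0578, 0.2414]
tool_rot: [3.142, 0.0, 1.696]
ft_force: [0.0, -4.2, 5.0]
width: 0.0107
finger_force: 60.2
 ** On entry to DLASCL parameter number  4 had an illegal value
 ** On entry to DLASCL parameter number  4 had an illegal value
 ** On entry to DLASCL parameter number  4 had an illegal value
 ** On entry to DLASCL parameter number  4 had an illegal value
 ** On entry to DLASCL parameter number  5 had an illegal value
 ** On entry to DLASCL parameter number  4 had an illegal valuem.py:8: RuntimeWarning: Mean of empty slice.
  rows=[i for i in range(15,170,5)];ys=np.array([W[i][m[i]].mean(0)[:2] for i in rows]);k=np.polyfit(ys[:,1],ys[:,0],1)
  ret = um.true_divide(
Traceback (most recent call last):
  File "m.py", line 8, in run
    rows=[i for i in range(15,170,5)];ys=np.array([W[i][m[i]].mean(0)[:2] for i in rows]);k=np.polyfit(ys[:,1],ys[:,0],1)
                                                                                            ~~~~~~~~~~^^^^^^^^^^^^^^^^^^^
numpy.linalg.LinAlgError: SVD did not converge in Linear Least Squares
```

Run:
```python
from h import *
W=np.load("a4.npz")["W"];o=np.array([.7058,-.0572]);y=np.radians(7.1)
m=np.zeros(W.shape[:2],bool);m[5:200,255:300]=True
m&=(W[...,2]>.19)&(W[...,2]<.207);q=(W[...,:2]-o)@rz(y);m&=(q[...,0]<-.085)
p=q[m];print(len(p),W[m][:,2].mean(),cv2.minAreaRect((p*1000).astype(np.float32)),np.polyfit(p[:,1],p[:,0],1),p.mean(0))
e=(W[...,2]>.198)&(W[...,2]<.21)&(q[...,0]>-.085)&(q[...,0]<0)&(q[...,1]>.02)&(q[...,1]<.12);print("front edge",np.percentile(q[e],[1],axis=0) if e.any() else None)
```

```text
5518 0.19886305698752305 ((-93.0654296875, 87.10853576660156), (87.93609619140625, 16.216623306274414), 89.89643859863281) [-0.00989914 -0.09340273] [-0.09429121  0.08975389]
front edge [[-0.07913112  0.0213095 ]]
```

Door is seated and shut, within about half a degree. Releasing and heading for the latch.

```bash
python3 -m jog '[[0,0,0,0,0,0,0.5],[0,0,0,0,0,0,0],[0,0,0,0,0,0,-1],[0,0,0,0,0,0,-1],[0,0,0,0,0,0,-1]]'
python3 -m jog '[[0,0,-0.3,0,0,0,-1],[0,0,-0.6,0,0,0,-1],[0,0,-0.8,0,0,0,-1],[0,0,-0.8,0,0,0,-1],[0,0,0,0,0,1,-1]]'
python3 -m jog '[[0,0,0,0,0,1,-1],[0,0,0,0,0,1,-1],[0,0,0,0,0,1,-1],[0,0,0,0,0,1,-1],[0,0,0,0,0,1,-1]]'
python3 -m jog '[[0,0,0,0,0,1,-1],[0,0,0,0,0,1,-1],[0,0,0,0,0,1,-1],[0,0,0,0,0,1,-1],[0,0,0,0,0,1,-1]]'
python3 -m jog '[[0,0,0,0,0,1,-1],[0,0,0,0,0,1,-1],[0,0,0,0,0,1,-1],[0,0,0,0,0,1,-1],[0,0,0,0,0,0,-1]]'
python3 -c "
from h import *
togo((.6635,-.2085,.315),7.1)"
```

```text
time_s: 19.2
position: [0.6083, -0.0573, 0.2411]
tool_rot: [-3.141, -0.0, 1.696]
ft_force: [-0.3, 0.4, -0.2]
width: 0.0779
finger_force: 0.0
time_s: 19.7
position: [0.6105, -0.0574, 0.3212]
tool_rot: [3.132, -0.0, 1.588]
ft_force: [0.2, 0.6, 0.3]
width: 0.0852
finger_force: 0.0
time_s: 20.2
position: [0.6085, -0.0575, 0.3172]
tool_rot: [3.141, -0.001, 1.063]
ft_force: [0.6, 0.3, 0.9]
width: 0.0856
finger_force: 0.0
time_s: 20.7
position: [0.6086, -0.0574, 0.3172]
tool_rot: [3.141, -0.001, 0.54]
ft_force: [0.1, -0.2, 0.8]
width: 0.0856
finger_force: 0.0
time_s: 21.2
position: [0.6086, -0.0573, 0.3171]
tool_rot: [-3.142, -0.001, 0.126]
ft_force: [0.7, -0.8, 0.6]
width: 0.0856
finger_force: 0.0
t 21.2 pos [ 0.6086 -0.0573  0.3171] rpy [-1.8e+02 -6.0e-02  7.2e+00] F [ 0.7 -0.8  0.6] w 0.0856
shift [1.18 5.23 0.07] turn [-0.   -0.01  0.02]
```

```bash
python3 - <<'E'
from h import *
o=np.array([.7058,-.0572]);y=np.radians(7.1)
for n in("wrist","scene","top"):
    W=cloud(cap(n));q=(W[...,:2]-o)@rz(y)
    for nm,b in(("door",(-.15,-.086,-.13,.14,.185,.206)),("handle",(-.13,-.07,-.06,.09,.232,.26)),("grip",(-.1,-.02,-.18,-.05,.252,.268))):
        m=(q[...,0]>b[0])&(q[...,0]<b[1])&(q[...,1]>b[2])&(q[...,1]<b[3])&(W[...,2]>b[4])&(W[...,2]<b[5])
        if m.sum()<20: continue
        p=q[m];k=np.polyfit(p[:,1],p[:,0],1);kz=np.polyfit(p[:,1],W[m][:,2],1)
        print(n,nm,m.sum(),"c",p.mean(0).round(4),"z",W[m][:,2].mean().round(4),"yaw",np.degrees(-k[0]).round(2),"sag slope",kz[0].round(4),np.round(cv2.minAreaRect((p*1000).astype(np.float32))[:2],1).tolist())
E
python3 -m jog '[[0.2,0.9,0,0,0,0,-1],[0.25,1,0,0,0,0,-1],[0.25,1,0,0,0,0,-1],[0.25,1,0,0,0,0,-1],[0.23,1,0,0,0,0,-1]]'
python3 -m jog '[[0,0.33,0,0,0,0,-1],[0,0,0.7,0,0,0,-1],[0,0,0.8,0,0,0,-1],[0,0,0.65,0,0,0,-1],[0,0,0,0,0,0,-1]]'
```

```text
wrist door 5821 c [-0.0934  0.0142] z 0.1954 yaw -0.04 sag slope 0.0201 [[-93.9, 14.8], [15.8, 250.5]]
wrist handle 2785 c [-0.093   0.0083] z 0.2443 yaw 0.19 sag slope 0.0248 [[-94.8, 7.8], [69.7, 12.7]]
wrist grip 1584 c [-0.0584 -0.1396] z 0.2597 yaw -14.17 sag slope -0.353 [[-58.5, -142.5], [28.1, 17.7]]
scene door 400 c [-0.0937 -0.0004] z 0.1952 yaw -0.32 sag slope 0.018 [[-94.0, 13.1], [16.2, 250.7]]
scene handle 156 c [-0.0946  0.0018] z 0.2439 yaw -0.25 sag slope 0.0687 [[-95.7, 5.2], [12.8, 70.8]]
scene grip 135 c [-0.0588 -0.1491] z 0.2601 yaw -0.64 sag slope 0.1847 [[-59.3, -147.4], [21.0, 27.9]]
top door 312 c [-0.0967  0.0288] z 0.1946 yaw 0.38 sag slope 0.0156 [[-96.2, 11.9], [246.6, 20.2]]
top grip 84 c [-0.0634 -0.1428] z 0.26 yaw -4.29 sag slope -0.0282 [[-63.0, -142.9], [19.3, 26.9]]
time_s: 21.85
position: [0.6622, -0.2003, 0.3165]
tool_rot: [-3.141, -0.0, 0.127]
ft_force: [0.9, 0.2, -0.9]
width: 0.0856
finger_force: 0.0
time_s: 22.35
position: [0.6612, -0.2071, 0.2485]
tool_rot: [-3.137, 0.007, 0.127]
ft_force: [0.1, -0.2, -0.3]
width: 0.0853
finger_force: 0.0
```

The door is shut at cupboard x ≈ -94 to -96, with about 5 mm of sag as expected. Now the latch.

```bash
python3 -m jog '[[0,0,0,0,0,0,1],[0,0,0,0,0,0,1],[0,0,0,0,0,0,1],[0,0,0,0,0,0,1],[0,0,0,0,0,0,1]]'
python3 -m jog '[[0,-0.3,0,0,0,0,1],[0,-0.4,0,0,0,0,1],[0,-0.4,0,0,0,0,1],[0,-0.4,0,0,0,0,1],[0,0,0,0,0,0,1]]'
python3 -m jog '[[0,-0.4,0,0,0,0,1],[0,-0.3,0,0,0,0,1],[0,0,0,0,0,0,1],[0,0,0,0,0,0,1]]'
python3 -m jog '[[0,-0.1,0,0,0,0,1],[0,-0.1,0,0,0,0,1],[0,0,0,0,0,0,1]]'
```

```text
time_s: 22.85
position: [0.6633, -0.2083, 0.253]
tool_rot: [-3.141, -0.001, 0.126]
ft_force: [-0.8, 1.2, 3.0]
width: 0.0188
finger_force: 60.3
time_s: 23.35
position: [0.6573, -0.1603, 0.2529]
tool_rot: [-3.139, -0.0, 0.128]
ft_force: [-1.7, 1.0, 5.7]
width: 0.019
finger_force: 60.8
time_s: 23.75
position: [0.6548, -0.1402, 0.2529]
tool_rot: [-3.139, -0.001, 0.127]
ft_force: [-1.1, 1.9, 6.0]
width: 0.019
finger_force: 60.8
time_s: 24.05
position: [0.6545, -0.1388, 0.253]
tool_rot: [3.137, -0.002, 0.124]
ft_force: [1.4, -5.1, 5.3]
width: 0.0191
finger_force: 60.6
```

The travel is 70 mm and the end stop is felt. Releasing and retreating upward.

```bash
python3 -m jog '[[0,0.05,0,0,0,0,1],[0,0,0,0,0,0,-1],[0,0,0,0,0,0,-1],[0,0,0,0,0,0,-1],[0,0,-0.5,0,0,0,-1]]'
python3 -m jog '[[0,0,-0.8,0,0,0,-1],[0,0,-0.8,0,0,0,-1],[0,0,-0.8,0,0,0,-1],[0,0,0,0,0,0,-1],[0,0,0,0,0,0,-1]]'
python3 - <<'E'
from h import *
o=np.array([.7058,-.0572]);y=np.radians(7.1)
for n in("wrist","scene","top"):
    c=cap(n);save(c,n+"_end.png");W=cloud(c);q=(W[...,:2]-o)@rz(y)
    for nm,b in(("door",(-.15,-.086,-.13,.14,.185,.206)),("grip",(-.1,-.02,-.13,-.03,.252,.268)),("finger",(-.13,-.095,-.13,-.0,.212,.24))):
        m=(q[...,0]>b[0])&(q[...,0]<b[1])&(q[...,1]>b[2])&(q[...,1]<b[3])&(W[...,2]>b[4])&(W[...,2]<b[5])
        if m.sum()<20: continue
        p=q[m];print(n,nm,m.sum(),p.mean(0).round(4),W[m][:,2].mean().round(4),np.round(cv2.minAreaRect((p*1000).astype(np.float32))[:2],1).tolist())
E
```

```text
time_s: 24.55
position: [0.6526, -0.1375, 0.2637]
tool_rot: [-3.138, 0.007, 0.126]
ft_force: [-0.0, 0.0, -0.4]
width: 0.0759
finger_force: 0.0
time_s: 25.05
position: [0.6541, -0.1383, 0.3384]
tool_rot: [-3.141, 0.0, 0.126]
ft_force: [-0.5, -0.1, -0.8]
width: 0.0853
finger_force: 0.0
wrist door 3793 [-0.0932  0.0258] 0.196 [[-93.6, 14.8], [15.4, 250.0]]
wrist grip 1402 [-0.0568 -0.0749] 0.261 [[-58.4, -74.8], [27.4, 19.9]]
wrist finger 539 [-0.1029 -0.0716] 0.2276 [[-103.3, -55.4], [58.3, 16.9]]
scene door 252 [-0.0948 -0.0393] 0.1943 [[-98.5, -5.8], [24.9, 214.3]]
scene grip 119 [-0.0589 -0.0794] 0.26 [[-60.0, -77.5], [28.5, 19.1]]
scene finger 81 [-0.1045 -0.0797] 0.2257 [[-104.0, -77.3], [21.6, 17.5]]
top door 329 [-0.0983  0.0591] 0.1948 [[-96.4, 46.2], [178.1, 20.1]]
```

```bash
python3 -c "
from plant import job
print(job.close_job())"
```

```text
the job is handed in; nothing more can be done
None
```

The door is hung on both pins and swung shut. The latch is fully across at its end stop, with its finger in front of the door. The gripper is clear, and I handed the job in at about 25 s of the allowed 72 s.

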